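# Hold a spring clamp open astride the saw fence and stop block

### The job

Squeeze the big spring clamp open, lift it off the rim of the tool tote, and carry it to the saw's rip fence, where a loose plywood stop block stands against the far face. Lower the open clamp over the top so that its jaws gape around fence and block together, at about the middle of the block and well down below the block's top, with daylight between each jaw and the faces, and finish while still holding it open there so that I can nudge the block to its line. Leave the block and everything else where it is.

Things in the scene. Friction and masses are not known exactly. Their poses are not given: they have to be found in the camera images.
- clamp: big A-type spring clamp, two steel levers on a pin, black grips and pads, 22 mm wide, 147 mm tall, 0.11 kg; starts clipped jaws down on the tote's robot-side wall (9 mm). Frame of lever a (robot side), origin on the pin, 31 mm above the rim: y along the pin, x towards lever b, z to the handles; jaw ends at z -73 mm. Squeeze at the handle ends: 10 N starts to open it, 18 N at 0.6 rad
- clamp_grip_a (a point): centre of the rounded end (radius 6 mm, 22 mm long along the pin) of handle a: 68 mm above the pin and 29 mm to its side while clipped. Handle ends measure 70 mm over their outsides while clipped; squeezed to 42 mm the jaws gape 36 mm, squeezed to 30 mm they gape 45 mm. Pinch here, a finger outside each handle
- clamp_grip_b (a point): the same point of handle b, on the tote's inner side at the start
- clamp_jaw_a (a point): centre of the gripping face of lever a's jaw pad, 66 mm below the pin; the pad is 22 mm wide along the pin and reaches 7 mm lower than this point
- clamp_jaw_b (a point): the same point on lever b's jaw pad; it faces jaw a
- clamp_opening (a joint): angle of lever b against lever a: 0 while clipped on the 9 mm wall (pad faces parallel), about -0.14 fully shut, grows as the handles are squeezed and the jaws open, stop at 0.70; 0.40 is a gape of about 36 mm
- fence: the saw's rip fence, fixed, place in x varies: aluminium L-section along y, upright plate 8 mm thick (x -4 to +4 mm) and 80 mm tall, foot 6 mm high reaching 44 mm towards the robot; it runs from its end at y = 0 to a carriage at y = -0.69 m. Origin on the table under the middle of the plate's thickness, axes as the world's
- stop_block: loose plywood stop block 18 mm thick (x), 60 mm long (y), 70 mm tall, 0.055 kg, standing on edge flat against the fence's far face: fence and block together 26 mm thick. Origin at the centre of its underside, x away from the fence. Easily pushed or tipped
- tote: open plywood tool tote, fixed, 200 (x) by 300 (y) by 95 mm tall, walls 9 mm; origin at the centre of its underside. The clamps sit on its -x wall
- small_clamp: a smaller spring clamp of the same kind (88 mm tall overall) clipped on the same wall of the tote, to either side of the big one; leave it. Origin on its pin, 19 mm above the rim; its handles end 63 mm above the rim
- screwdriver: screwdriver about 200 mm long lying in the tote, leave it
- tape_measure: tape measure 68 by 34 by 62 mm tall, standing on the table, origin at the centre of its underside; leave it
- push_stick: wooden push stick about 340 mm long, 12 mm thick, lying beyond the fence; leave it
- try_square: try square with wooden stock 115 mm and steel blade 150 mm, lying on the table; leave it
- glue: glue bottle 60 mm across, 160 mm tall, standing beyond the fence; leave it
- spanner: arbor spanner 200 mm long lying on the table; leave it
- offcut: wooden offcut 160 by 45 by 20 mm lying on the table; leave it

How it is judged:
On the way, in this order (a step that is already met when the one before it is completed fails the run):
1. the big clamp is squeezed open in the fingers on the tote's rim (value of joint clamp_opening above 0.1 rad and contact force between clamp and the fingers above 2 N), for 0.1 s.
2. the open clamp is lifted clear above the tote's rim (all of step 1 and height (world z) of each of clamp_jaw_a, clamp_jaw_b above 0.105 m), for 0.1 s.
At the end, for the whole second after the job is handed in: Robot holds the clamp open and still (over 4 N in the fingers); jaw pads astride fence and block, 1.5 mm or more off both faces, touching neither, within 20 mm of the block's middle and 12 mm or more below its top; block upright within 8 mm of its start (((x of clamp_jaw_a in the frame of fence below -0.0055 m and x of clamp_jaw_b in the frame of stop_block above 0.0105 m) or (x of clamp_jaw_b in the frame of fence below -0.0055 m and x of clamp_jaw_a in the frame of stop_block above 0.0105 m)) and y of clamp_jaw_a in the frame of stop_block between -0.02 and 0.02 m and y of clamp_jaw_b in the frame of stop_block between -0.02 and 0.02 m and height (world z) of each of clamp_jaw_a, clamp_jaw_b below 0.058 m and contact force between clamp and fence below 0.2 N and contact force between clamp and stop_block below 0.2 N and contact force between clamp and the fingers above 4 N and linear speed of clamp below 0.03 m/s and distance of stop_block from where it was at the start of the episode below 0.008 m and angle between stop_block's own z axis and vertical below 0.1 rad); the arm keeps its last pose, push and grip.
It fails at once if the stop block is pushed away or tipped over (distance of stop_block from where it was at the start of the episode above 0.015 m or angle between stop_block's own z axis and vertical above 0.3 rad).
It fails at once if the small clamp is disturbed (distance of small_clamp from where it was at the start of the episode above 0.02 m).
It fails at once if a tool lying about is pushed away (distance of any of screwdriver, tape_measure, push_stick, try_square, glue, spanner, offcut from where it was at the start of the episode above 0.03 m).
It also fails if it takes over 42 s, if anything falls off the work surface, if the arm or the gripper's body presses on something with over 40 N, if the wrist force passes 120 N, or if a joint passes its speed limit or range.

### The arm

A 7-joint arm with a two-finger parallel gripper is mounted at the origin on the work surface. World frame = base frame: x ahead of the robot, y to its left, z up, the work surface at z = 0. Lengths are in m, angles in rad, forces in N, time in s.
With the tool pointing down it reaches from about 0.35 to 0.775 m from the base axis. Payload 3.1 kg.
Tool frame: the origin (TCP) lies at the very end of the fingers, on their centre line; the grasp point (between the pads) lies 19 mm behind it; z points along the fingers, y is the line along which they close (so a half turn about z gives the same grasp; the last joint's range is limited). The gripper opens to 85 mm and grips with 20 to 120 N. Pads are 22 mm wide; open, the fingers measure 114 mm over their backs; the gripper's body (76 mm by 85 mm) begins 54 mm behind the grasp point. The pads swing forward as they close: fully open they stand 13 mm farther back than shut.
Start: joints at [-1.264, 0.311, 0.014, 1.512, -0.004, 1.319, -0.027], TCP at [0.188, 0.517, 0.205] pointing down, gripper open.
Joint ranges: [-2.7, 2.7], [-0.3, 1.91], [-1.27, 1.3], [0.12, 2.57], [-1.44, 4.58], [0.2, 2.03], [-3.05, 3.05]. Speed limits (rad/s): [2.79, 2.79, 3.14, 3.14, 3.14, 3.14, 3.14].

### API

Orientations are given as a 3x3 rotation matrix whose columns are the frame's x, y, z axes.
In Python, from cell import bot gives the robot as it stands. The module is installed in compiled form; this text tells all that it offers.
- The arm moves only by the tool arm_command, never from a script. Its argument "commands" is a list of rows, each a list of 2 entries, a list of its own where there are three numbers: the shift along the tool's x, y, z in m, then the turn about the tool's z in degrees. In form: [[[x, y, z], roll], ...]. A call has 1 to 20 rows; each row is the pose to reach, as a shift and turn from the pose commanded when the call began, along the tool's axes at that moment; what a row does not reach only later rows make up. A row lasts 1/10 s, in which the tool goes at most 50 mm and 8.59 degrees, less where a joint would pass 70% of its speed; a pose out of reach is approached as far as the arm can. A call with a gripper value outside its range is refused whole. "claw" is the gripper's target within -1 to 1 (fully open at 1, half-way at 0, shut at -1), set as the call begins (left out, the last holds). The fingers move at their own pace and stop on an object; "squeeze" is the grip in N (left out, the last holds). Time passes only in rows, so rows that repeat a pose let the fingers close. It gives the time, the measured TCP pose, the force, the opening and the grip force at its end, in the units of the state.
- bot.sense(): the state, without advancing time (a new reading comes with each control period).
- bot.get_image(name): name is "scene" or "top" or "wrist"; returns (picture, depth): 384x512x3 uint8, blue, green, red; 384x512 float32, m along the optical axis (not along the pixel's ray), 0 where there is no reading.
- bot.get_calibration(name): a dict with "mtx" (3x3 intrinsics, pixels), "pose" (4x4, takes a point from camera to world coordinates); the wrist camera has in their place "T_tool_cam" (4x4, takes a point from camera to tool coordinates, whose origin is the TCP and whose axes are the flange's). Camera axes: x right, y down, z forward; pixel columns grow to the right and rows downward; lengths in m; the calibration is good to about 2 mm. A picture is of the moment at which its call begins: read the wrist's pose just before it. get_calibration takes no time and is no camera call.
- bot.job_done(): hands the job in; it is judged then, once.
The state is a dict: "clock": time; "joint_positions": joint angles; "joint_vel": joint speeds; "joint_efforts": joint torques, N m; "tool_pos": TCP position; "tool_rot": TCP orientation; "force": force on the tool from outside, world axes, zero at the start; "torque": the same for the moment, N m; "finger_gap": finger opening in m; "grip_force": force on a finger pad.
Only numpy, scipy, OpenCV 4.12 (cv2) and the standard library are available. Lean on these libraries where they do the work, as an engineer would, in place of code of your own. Each camera call takes 0.05 s, during which the arm holds its last target. There are 200 camera calls.

## Working session

There is one attempt and no reset: what is moved stays moved. The work goes in short steps, Python scripts to look and compute and a tool call to move; the robot and the scene stay as the last step left them, time stands still between calls to the robot, and variables do not carry over. Pictures are saved under pics/ and viewed, at most 10 in all, crops included, and the job is handed in when it is done.

Besides the shell and the picture viewer there is one more tool, called after "Request:" as a command line: name --argument value ..., lists and objects as JSON in quotes. arm_command: Moves the arm, as the interface text tells. Its arguments: {"type":"object","properties":{"commands":{"type":"array","items":{"type":"array"}},"claw":{"type":"number"},"squeeze":{"type":"number"}},"required":["commands"]}

```bash
mkdir -p pics
cat > h.py <<'E'
import numpy as np, cv2
from cell import bot
def cloud(name):
    s=bot.sense(); im,d=bot.get_image(name); c=bot.get_calibration(name)
    if name=="wrist":
        T=np.eye(4);T[:3,:3]=np.array(s["tool_rot"]);T[:3,3]=s["tool_pos"];P=T@np.array(c["T_tool_cam"])
    else: P=np.array(c["pose"])
    K=np.array(c["mtx"]);v,u=np.mgrid[:384,:512]
    X=np.stack([(u-K[0,2])/K[0,0]*d,(v-K[1,2])/K[1,1]*d,d],-1)@P[:3,:3].T+P[:3,3]
    X[d==0]=np.nan
    return im,X
E
python3 - <<'E'
from h import *
s=bot.sense();print(s["clock"],s["tool_pos"],np.round(s["tool_rot"],3),s["finger_gap"])
for n in("top","scene"):
    im,X=cloud(n);cv2.imwrite(f"pics/{n}1.png",im);np.save(n+".npy",X)
    c=bot.get_calibration(n);print(n,np.round(c["pose"],3),np.round(c["mtx"],1))
E
```

```text
0.0 [0.18771375 0.51611754 0.20412018] [[-0.94   0.342 -0.001]
 [ 0.342  0.94  -0.002]
 [-0.    -0.002 -1.   ]] 0.08565402129472569
top [[ 4.000e-03 -9.920e-01  1.300e-01  4.230e-01]
 [-1.000e+00 -1.000e-03  2.200e-02 -1.200e-02]
 [-2.100e-02 -1.300e-01 -9.910e-01  1.268e+00]
 [ 0.000e+00  0.000e+00  0.000e+00  1.000e+00]] [[459.2   0.  266.1]
 [  0.  459.2 188.9]
 [  0.    0.    1. ]]
scene [[-0.824  0.321 -0.467  1.001]
 [ 0.567  0.458 -0.684  0.616]
 [-0.006 -0.829 -0.56   0.648]
 [ 0.     0.     0.     1.   ]] [[351.4   0.  254. ]
 [  0.  351.4 193.3]
 [  0.    0.    1. ]]
```

View pics/top1.png

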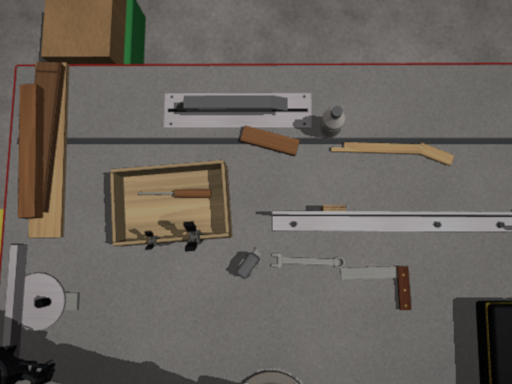

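View pics/scene1.png

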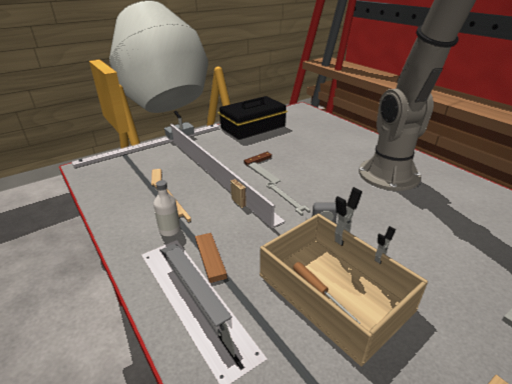

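Run:
```python
from h import *
X=np.load("top.npy");S=np.load("scene.npy")
def box(P,lo,hi):
    m=np.all((P>lo)&(P<hi),-1);return P[m]
for nm,P in(("top",X),("scene",S)):
    print(nm)
    for u,v in ([(192,237),(151,240),(334,208),(315,208),(228,200),(350,213),(248,263)] if nm=="top" else [(355,196),(341,207),(238,188),(273,213),(346,226)]): print((u,v),np.round(P[v,u],4))
    p=box(P,[0.2,-0.1,.12],[.55,.4,.215])
    # clusters by y
    h,e=np.histogram(p[:,1],np.arange(-.1,.4,.01));print([(round(a,2),int(b)) for a,b in zip(e,h) if b])
    f=box(P,[.3,-.5,.076],[.6,0.0,.09]); 
    if len(f): print("fence x",np.percentile(f[:,0],[5,50,95]),"y",f[:,1].min(),f[:,1].max(),np.polyfit(f[:,1],f[:,0],1))
    b=box(P,[.3,-.5,.064],[.6,0.0,.075])
    print("blk lvl",np.round(b[::max(1,len(b)//25)],3).tolist())
    r=box(P,[.2,-.1,.088],[.6,.5,.102]);print("rim",r.min(0),r.max(0),len(r))
```

```text
top
(192, 237) [0.4512 0.1956 0.1316]
(151, 240) [0.4438 0.3014 0.1162]
(334, 208) [ 0.5296 -0.1635  0.0676]
(315, 208) [ 0.5356 -0.1197 -0.0006]
(228, 200) [0.5512 0.1156 0.0571]
(350, 213) [ 0.5158 -0.2033  0.078 ]
(248, 263) [0.3864 0.0605 0.0645]
[(np.float64(0.17), 28), (np.float64(0.18), 132), (np.float64(0.19), 125), (np.float64(0.2), 27), (np.float64(0.28), 9), (np.float64(0.29), 59), (np.float64(0.3), 38)]
fence x [0.51516135 0.51832512 0.52135245] y -0.49986481217893586 -0.0015201628271893051 [-0.00086914  0.51803484]
blk lvl [[0.54, -0.135, 0.072], [0.54, -0.16, 0.074], [0.54, -0.187, 0.066], [0.537, -0.153, 0.068], [0.537, -0.182, 0.07], [0.535, -0.148, 0.069], [0.535, -0.174, 0.067], [0.532, -0.142, 0.073], [0.532, -0.171, 0.069], [0.529, -0.137, 0.07], [0.53, -0.164, 0.068], [0.53, -0.19, 0.067], [0.527, -0.156, 0.068], [0.527, -0.184, 0.068], [0.524, -0.148, 0.069], [0.525, -0.174, 0.066], [0.521, -0.23, 0.074], [0.516, -0.333, 0.074], [0.514, -0.205, 0.065], [0.514, -0.249, 0.067], [0.514, -0.28, 0.068], [0.514, -0.305, 0.073], [0.514, -0.333, 0.072], [0.514, -0.362, 
[... 603 characters left out ...]
.067], [0.524, -0.424, 0.07], [0.524, -0.392, 0.072], [0.526, -0.36, 0.071], [0.523, -0.331, 0.071], [0.523, -0.303, 0.072], [0.523, -0.269, 0.073], [0.523, -0.25, 0.067], [0.523, -0.232, 0.064], [0.524, -0.193, 0.073], [0.524, -0.176, 0.074], [0.543, -0.181, 0.071], [0.54, -0.179, 0.068], [0.541, -0.172, 0.068], [0.54, -0.167, 0.066], [0.541, -0.154, 0.07], [0.542, -0.148, 0.07], [0.542, -0.142, 0.07], [0.541, -0.132, 0.071], [0.534, -0.132, 0.065], [0.523, -0.105, 0.065], [0.522, -0.076, 0.073], [0.522, -0.065, 0.069], [0.523, -0.044, 0.074], [0.522, -0.031, 0.071], [0.523, -0.015, 0.07], [0.516, -0.002, 0.065]]
rim [0.43074508 0.11246755 0.08801331] [0.59998383 0.42288642 0.1017102 ] 1201
```

Run:
```python
import cv2,numpy as np
a=cv2.imread("pics/top1.png");b=cv2.imread("pics/scene1.png")
A=cv2.resize(a[190:270,110:270],None,fx=4,fy=4,interpolation=cv2.INTER_CUBIC)[:300,:400]
B=cv2.resize(a[190:250,270:370],None,fx=4,fy=4,interpolation=cv2.INTER_CUBIC)
C=cv2.resize(b[150:240,190:290],None,fx=4,fy=4);D=cv2.resize(b[170:250,310:410],None,fx=4,fy=4)
o=np.zeros((600,800,3),np.uint8)
o[:300,:400]=A;o[:240,400:]=B;o[300:600,:400]=cv2.resize(C,(400,360))[:300];o[280:600,400:]=D
cv2.imwrite("pics/crop1.png",o)
```

```text
(no output)
```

View pics/crop1.png

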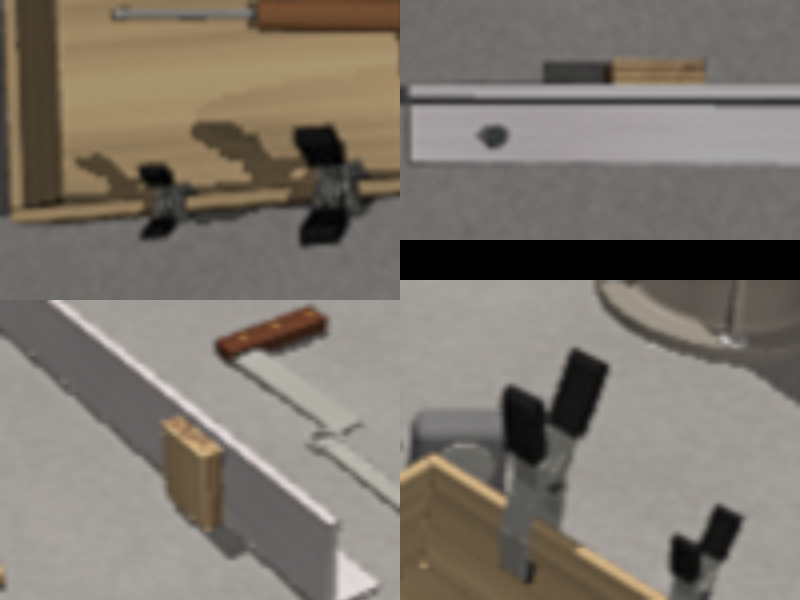

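```bash
cat >> h.py <<'E'
def clampm(im,X,lo,hi):
    return np.all((X>lo)&(X<hi),-1)
def totool(p):
    s=bot.sense();return np.array(s["tool_rot"]).T@(np.array(p)-s["tool_pos"])
E
python3 - <<'E'
from h import *
for n in("top","scene"):
    X=np.load(n+".npy");m=np.all((X>[.35,.15,.15])&(X<[.55,.24,.215]),-1);p=X[m]
    for nm,q in(("a",p[p[:,0]<.458]),("b",p[p[:,0]>.458])):
        if len(q):
            t=q[q[:,2]>q[:,2].max()-.012];print(n,nm,len(q),q[:,2].max(),"top mean",np.round(t.mean(0),4),"min",np.round(t.min(0),4),"max",np.round(t.max(0),4))
    r=X[np.all((X>[.43,.1,.09])&(X<[.47,.4,.1]),-1)];r=r[(abs(r[:,1]-.197)>.025)&(abs(r[:,1]-.3)>.02)]
    k=np.polyfit(r[:,1],r[:,0],1);print("rim fit",k,"x at .197",np.polyval(k,.197),"range",r[:,:2].min(0),r[:,:2].max(0),np.degrees(np.arctan(k[0])))
print(totool([.457,.196,.28]))
E
```

```text
top a 104 0.20345137439356242 top mean [0.4247 0.1881 0.1981] min [0.4195 0.1772 0.1923] max [0.4311 0.2001 0.2035]
top b 116 0.20338543896136074 top mean [0.4814 0.1933 0.1976] min [0.4753 0.1824 0.1927] max [0.487  0.2032 0.2034]
rim fit [-0.07645296  0.46820117] x at .197 0.4531399323503177 range [0.43364295 0.10776342] [0.46938749 0.39990811] -4.3719271391821755
scene a 231 0.20278167021972582 top mean [0.4279 0.1925 0.1969] min [0.4166 0.1804 0.1912] max [0.4334 0.2027 0.2028]
scene b 183 0.2018856984014179 top mean [0.4848 0.1976 0.1968] min [0.4765 0.1851 0.1899] max [0.4893 0.207  0.2019]
rim fit [-0.08810477  0.47276404] x at .197 0.4554074017971038 range [0.43229003 0.11246755] [0.46908608 0.39978465] -5.035030158011228
[-0.36249463 -0.20909169 -0.07529836]
```

Request:
arm_command --commands '[[[-0.03,-0.02,-0.04],8],[[-0.06,-0.035,-0.08],16],[[-0.1,-0.06,-0.096],24],[[-0.14,-0.084,-0.096],32],[[-0.18,-0.106,-0.096],40],[[-0.22,-0.13,-0.096],48],[[-0.26,-0.153,-0.096],56],[[-0.3,-0.176,-0.096],64],[[-0.34,-0.2,-0.096],65.2],[[-0.361,-0.212,-0.096],65.2],[[-0.361,-0.212,-0.096],65.2],[[-0.361,-0.212,-0.096],65.2],[[-0.361,-0.212,-0.096],65.2]]' --claw 1 --squeeze 40

```text
clock: 1.4
tool_pos: [0.4536, 0.196, 0.3008]
tool_rot: [[-0.087, 0.996, -0.001], [0.996, 0.087, 0.001], [0.001, -0.001, -1.0]]
force: [-0.6, 0.3, 0.8]
finger_gap: 0.0854
grip_force: 0.0
```

Run:
```python
from h import *
s=bot.sense();print(s["clock"],s["tool_pos"],np.round(s["tool_rot"],3),s["finger_gap"],s["force"])
im,X=cloud("wrist");cv2.imwrite("pics/w1.png",im);np.save("w1.npy",X)
m=np.all((X>[.40,.15,.15])&(X<[.51,.24,.215]),-1);p=X[m]
for nm,q in(("a",p[p[:,0]<.456]),("b",p[p[:,0]>.456])):
    if len(q):
        t=q[q[:,2]>q[:,2].max()-.012];print(nm,len(t),q[:,2].max(),np.round(t.mean(0),4),np.round(t.min(0),4),np.round(t.max(0),4))
        r=cv2.minAreaRect(t[:,:2].astype(np.float32)*1000);print(r)
```

```text
1.4 [0.45364322 0.19602129 0.30080729] [[-0.087  0.996 -0.001]
 [ 0.996  0.087  0.001]
 [ 0.001 -0.001 -1.   ]] 0.08539347688574742 [-0.59395464  0.27007216  0.75081454]
a 324 0.20172448123058329 [0.424  0.1914 0.1981] [0.4165 0.1791 0.1898] [0.4309 0.2017 0.2017]
((424.0839538574219, 190.3357696533203), (13.054422378540039, 22.554716110229492), 6.694224834442139)
b 324 0.20204322386210039 [0.48   0.196  0.1982] [0.4733 0.1837 0.1903] [0.4874 0.2064 0.202 ]
((480.44793701171875, 195.0447235107422), (12.69216251373291, 22.650390625), 6.335282802581787)
```

View pics/w1.png

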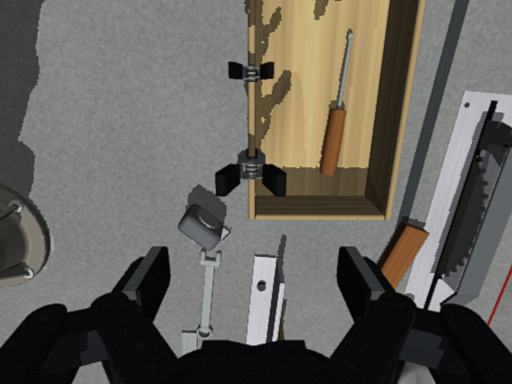

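Request:
arm_command --commands '[[[-0.003,-0.001,0.03],0],[[-0.003,-0.001,0.06],0],[[-0.003,-0.001,0.085],0],[[-0.003,-0.001,0.105],0],[[-0.003,-0.001,0.12],0],[[-0.003,-0.001,0.129],0],[[-0.003,-0.001,0.129],0],[[-0.003,-0.001,0.129],0]]'

```text
clock: 2.25
tool_pos: [0.4542, 0.192, 0.1728]
tool_rot: [[-0.085, 0.996, 0.001], [0.996, 0.085, 0.001], [0.001, 0.001, -1.0]]
force: [0.4, 0.8, -0.1]
finger_gap: 0.0855
grip_force: 0.0
```

Request:
arm_command --commands '[[[0,0,0],0],[[0,0,0],0],[[0,0,0],0],[[0,0,0],0]]' --claw 0.6

```text
clock: 2.65
tool_pos: [0.4543, 0.1913, 0.1725]
tool_rot: [[-0.084, 0.996, 0.001], [0.996, 0.084, 0.0], [0.0, 0.001, -1.0]]
force: [0.3, 0.6, -0.9]
finger_gap: 0.0681
grip_force: 0.0
```

Request:
arm_command --commands '[[[0,0,0],0],[[0,0,0],0],[[0,0,0],0]]' --claw 0.45

```text
clock: 2.95
tool_pos: [0.454, 0.1912, 0.1722]
tool_rot: [[-0.084, 0.996, -0.0], [0.996, 0.084, 0.0], [0.0, -0.0, -1.0]]
force: [0.4, 0.8, 0.2]
finger_gap: 0.0617
grip_force: 0.0
```

Run:
```python
from h import *
s=bot.sense();print(s["clock"],s["finger_gap"],s["grip_force"])
im,X=cloud("scene");im2,_=cloud("wrist")
a=cv2.resize(im[140:260,290:410],(400,400),interpolation=cv2.INTER_CUBIC);b=cv2.resize(im2[100:384,90:430],(400,334))
o=np.zeros((400,800,3),np.uint8);o[:,:400]=a;o[:334,400:]=b
cv2.imwrite("pics/c2.png",o)
```

```text
2.95 0.0616976481368307 0.0
```

View pics/c2.png

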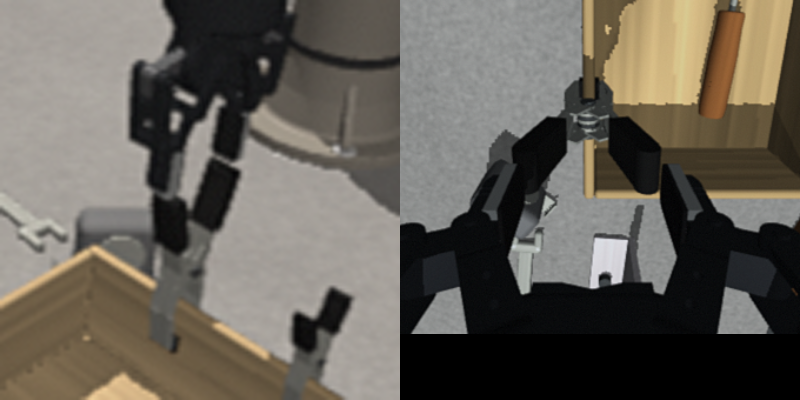

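Run:
```python
from h import *
c=bot.get_calibration("wrist");print(np.round(c["T_tool_cam"],3).tolist())
im,X=cloud("scene");im2,W=cloud("wrist")
for n,P in(("scene",X),("wrist",W)):
    for lo in np.arange(.15,.24,.01):
        q=P[np.all((P>[.39,.12,lo])&(P<[.52,.26,lo+.01]),-1)]
        for nm,t in(("a",q[q[:,0]<.452]),("b",q[q[:,0]>=.452])):
            if len(t)>3: print(n,round(lo,2),nm,len(t),np.round(t.min(0),3)[:2],np.round(t.max(0),3)[:2])
```

```text
[[0.0, -0.949, -0.316, 0.081], [1.0, -0.0, 0.0, 0.001], [-0.0, -0.316, 0.949, -0.169], [0.0, 0.0, 0.0, 1.0]]
scene 0.15 a 30 [0.428 0.183] [0.441 0.203]
scene 0.15 b 22 [0.465 0.187] [0.479 0.207]
scene 0.16 a 48 [0.423 0.18 ] [0.442 0.203]
scene 0.16 b 31 [0.47  0.185] [0.482 0.207]
scene 0.17 a 45 [0.423 0.182] [0.438 0.204]
scene 0.17 b 33 [0.472 0.185] [0.485 0.207]
scene 0.18 a 44 [0.419 0.181] [0.436 0.204]
scene 0.18 b 36 [0.474 0.186] [0.489 0.208]
scene 0.19 a 49 [0.419 0.179] [0.436 0.203]
scene 0.19 b 44 [0.476 0.187] [0.49  0.208]
scene 0.2 a 31 [0.423 0.18 ] [0.43  0.201]
scene 0.2 b 17 [0.478 0.188] [0.495 0.207]
scene 0.21 a 40 [0.418 0.178] [0.427 0.201]
scene 0.21 b 35 [0.486 0.189] [0.502 0.207]
scene 0.22 a 37 [0.418 0.178] [0.428 0.2  ]
scene 0.22 b 40 [0.485 0.189] [0.503 0.206]
scene 0.23 a 41 [0.417 0.178] [0.427 0.2  ]
scene 0.23 b 42 [0.487 0.189] [0.502 0.207]
wrist 0.15 a 142 [0.426 0.181] [0.441 0.203]
wrist 0.15 b 132 [0.464 0.182] [0.477 0.206]
wrist 0.16 a 285 [0.423 0.18 ] [0.439 0.203]
wrist 0.16 b 266 [0.465 0.183] [0.479 0.206]
wrist 0.17 a 322 [0.42 0.18] [0.436 0.202]
wrist 0.17 b 318 [0.467 0.183] [0.482 0.207]
wrist 0.18 a 396 [0.417 0.18 ] [0.434 0.202]
wrist 0.18 b 366 [0.47  0.183] [0.485 0.207]
wrist 0.19 a 619 [0.416 0.179] [0.431 0.202]
wrist 0.19 b 712 [0.473 0.184] [0.487 0.207]
wrist 0.2 a 292 [0.417 0.178] [0.427 0.202]
wrist 0.2 b 406 [0.476 0.183] [0.492 0.207]
wrist 0.21 a 412 [0.41  0.178] [0.425 0.201]
wrist 0.21 b 416 [0.484 0.183] [0.499 0.206]
wrist 0.22 a 525 [0.41  0.178] [0.425 0.2  ]
wrist 0.22 b 523 [0.484 0.183] [0.499 0.206]
wrist 0.23 a 602 [0.41  0.178] [0.425 0.2  ]
wrist 0.23 b 598 [0.484 0.182] [0.498 0.206]
```

Run:
```python
from h import *
for nm,P in(("w1",np.load("w1.npy")),("now",cloud("wrist")[1])):
    z0=.3008 if nm=="w1" else .1722
    q=P[np.all((P>[.37,.165,z0-.0])&(P<[.54,.22,z0+.07]),-1)]
    h,e=np.histogram(q[:,2]-z0,np.arange(0,.07,.005));print(nm,h)
    for lo in np.arange(0,.07,.005):
        t=q[(q[:,2]-z0>lo)&(q[:,2]-z0<lo+.005)]
        if len(t): print(round(lo,3),np.round(t.min(0),3),np.round(t.max(0),3))
s=bot.sense();print(s["joint_positions"])
```

```text
w1 [  0   0   0   0   0   0   0   8 286 480 583 666 721 833]
0.035 [0.412 0.194 0.34 ] [0.498 0.207 0.341]
0.04 [0.404 0.181 0.341] [0.503 0.211 0.346]
0.045 [0.399 0.181 0.346] [0.509 0.212 0.351]
0.05 [0.397 0.182 0.351] [0.51  0.212 0.356]
0.055 [0.398 0.181 0.356] [0.51  0.212 0.361]
0.06 [0.398 0.181 0.361] [0.51  0.212 0.366]
0.065 [0.398 0.181 0.366] [0.51  0.212 0.371]
now [ 326  343  386  410  397 1229   70  290  411  481  516  571  631  755]
0.0 [0.421 0.18  0.172] [0.481 0.206 0.177]
0.005 [0.419 0.179 0.177] [0.483 0.206 0.182]
0.01 [0.418 0.18  0.182] [0.484 0.206 0.187]
0.015 [0.416 0.18  0.187] [0.486 0.207 0.192]
0.02 [0.416 0.179 0.192] [0.487 0.207 0.197]
0.025 [0.417 0.179 0.197] [0.487 0.207 0.202]
0.03 [0.423 0.179 0.204] [0.486 0.203 0.207]
0.035 [0.411 0.178 0.207] [0.496 0.206 0.212]
0.04 [0.41  0.178 0.212] [0.499 0.206 0.217]
0.045 [0.41  0.178 0.217] [0.499 0.206 0.222]
0.05 [0.41  0.178 0.222] [0.499 0.206 0.227]
0.055 [0.41  0.178 0.227] [0.499 0.206 0.232]
0.06 [0.409 0.177 0.232] [0.499 0.206 0.237]
0.065 [0.41  0.178 0.237] [0.497 0.206 0.242]
[-0.79497171  0.22382505  0.43361899  1.73100844 -0.0998799   1.2085491
 -0.25126308]
```

Request:
arm_command --commands '[[[0,0,-0.005],0],[[0,0,-0.005],0],[[0,0,-0.005],0],[[0,0,-0.005],0],[[0,0,-0.005],0],[[0.001,-0.001,0.005],0],[[0.001,-0.001,0.015],0],[[0.001,-0.001,0.023],0],[[0.001,-0.001,0.029],0],[[0.001,-0.001,0.029],0]]' --claw 1

```text
clock: 4.2
tool_pos: [0.452, 0.1917, 0.1418]
tool_rot: [[-0.084, 0.996, -0.002], [0.996, 0.084, -0.001], [-0.001, -0.003, -1.0]]
force: [-0.2, 0.1, 0.1]
finger_gap: 0.0854
grip_force: 0.0
```

Request:
arm_command --commands '[[[0,0,0],0],[[0,0,0],0],[[0,0,0],0],[[0,0,0],0],[[0,0,0],0]]' --claw 0.5

```text
clock: 4.7
tool_pos: [0.453, 0.1922, 0.1433]
tool_rot: [[-0.084, 0.996, 0.0], [0.996, 0.084, 0.0], [0.0, 0.0, -1.0]]
force: [-0.1, 0.0, -1.1]
finger_gap: 0.0644
grip_force: 11.2
```

Run:
```python
from h import *
s=bot.sense();print(s["clock"],s["finger_gap"],s["grip_force"],s["tool_pos"],s["force"])
im,X=cloud("scene");im2,_=cloud("wrist")
a=cv2.resize(im[140:260,290:410],(400,400),interpolation=cv2.INTER_CUBIC);b=cv2.resize(im2[100:384,90:430],(400,334))
o=np.zeros((400,800,3),np.uint8);o[:,:400]=a;o[:334,400:]=b
cv2.imwrite("pics/c3.png",o)
```

```text
4.7 0.06440659677097707 11.223501726344693 [0.45296668 0.19216746 0.14326371] [-0.13240619  0.0174399  -1.07769348]
```

View pics/c3.png

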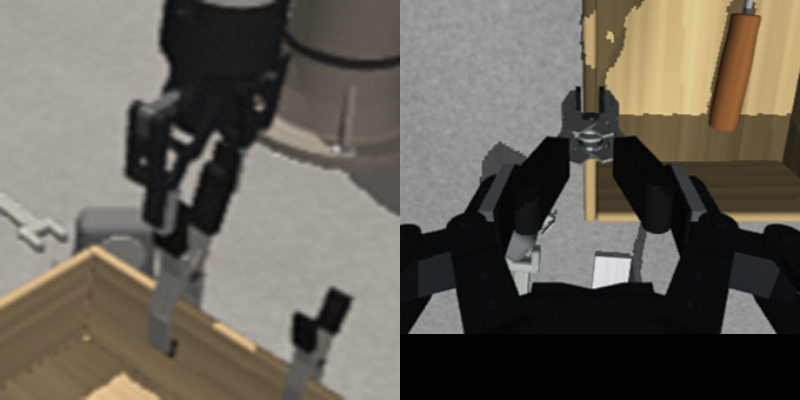

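Request:
arm_command --commands '[[[0,0,-0.001],0],[[0,0,-0.002],0],[[0,0,-0.003],0],[[0,0,-0.004],0],[[0,0,-0.004],0],[[0,0,-0.004],0]]' --claw 0

```text
clock: 5.4
tool_pos: [0.453, 0.1921, 0.1472]
tool_rot: [[-0.084, 0.996, 0.0], [0.996, 0.084, 0.0], [0.0, 0.0, -1.0]]
force: [0.2, 0.0, -0.5]
finger_gap: 0.043
grip_force: 15.7
```

Request:
arm_command --commands '[[[0,0,-0.001],0],[[0,0,-0.002],0],[[0,0,-0.003],0],[[0,0,-0.003],0],[[0,0,-0.003],0],[[0,0,-0.003],0]]' --claw -0.25

```text
clock: 6.0
tool_pos: [0.4529, 0.1921, 0.1502]
tool_rot: [[-0.084, 0.996, -0.0], [0.996, 0.084, -0.0], [-0.0, -0.0, -1.0]]
force: [-0.0, 0.3, -1.4]
finger_gap: 0.0324
grip_force: 19.0
```

Run:
```python
from h import *
s=bot.sense();print(s["clock"],s["finger_gap"],s["grip_force"],s["tool_pos"],s["force"])
im,X=cloud("scene");im2,_=cloud("wrist")
a=cv2.resize(im[140:260,290:410],(400,400),interpolation=cv2.INTER_CUBIC);b=cv2.resize(im2[100:384,90:430],(400,334))
o=np.zeros((400,800,3),np.uint8);o[:,:400]=a;o[:334,400:]=b
cv2.imwrite("pics/c4.png",o)
```

```text
6.0 0.03237948048308874 18.967915177345276 [0.45291349 0.19212188 0.15015731] [-0.04493817  0.27790882 -1.44945276]
```

View pics/c4.png

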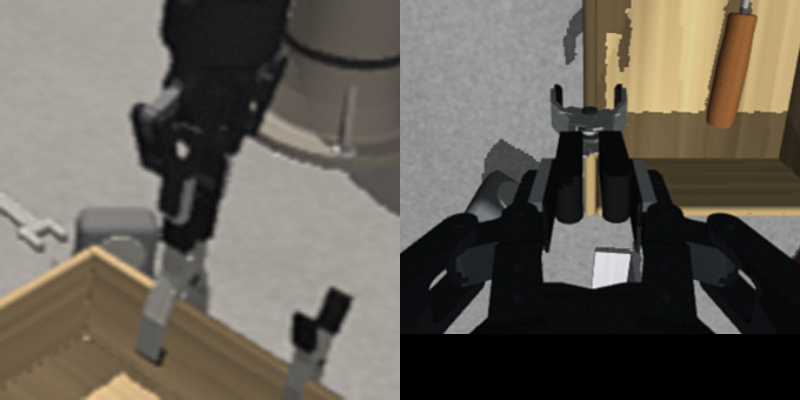

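Request:
arm_command --commands '[[[0,0,-0.01],0],[[0,0,-0.025],0],[[0,0,-0.045],0],[[0,0,-0.065],0],[[0,0,-0.085],0],[[0,0,-0.1],0],[[0,0,-0.1],0],[[0,0,-0.1],0],[[0,0,-0.1],0]]'

```text
clock: 7.0
tool_pos: [0.4523, 0.1919, 0.2493]
tool_rot: [[-0.084, 0.996, -0.002], [0.996, 0.084, -0.001], [-0.001, -0.002, -1.0]]
force: [-0.8, 0.2, -2.1]
finger_gap: 0.0321
grip_force: 19.0
```

Run:
```python
from h import *
s=bot.sense();R=np.array(s["tool_rot"]);p=s["tool_pos"];print(s["clock"],p,s["finger_gap"],s["grip_force"])
for n in("wrist","scene"):
    im,X=cloud(n)
    T=(X-p)@R   # tool coords
    m=np.all((T>[-.03,-.05,-.06])&(T<[.03,.05,.13]),-1)
    for lo in np.arange(.01,.13,.01):
        q=T[m&(T[...,2]>lo)&(T[...,2]<lo+.01)]
        for nm,t in(("-y",q[q[:,1]<0]),("+y",q[q[:,1]>=0])):
            if len(t)>3:print(n,round(lo,2),nm,len(t),np.round(t.min(0)*1e3,1),np.round(t.max(0)*1e3,1))
d=np.array([.5255,-.1615,.25])-p;print("shift",R.T@d)
```

```text
7.0 [0.4522551  0.1919309  0.24926611] 0.032136925978230785 18.95861953496933
wrist 0.01 -y 179 [ -9.5 -13.   10.1] [11.3 -0.2 20. ]
wrist 0.01 +y 160 [-7.5  0.5 10.1] [10.7 11.9 20. ]
wrist 0.02 -y 277 [ -8.5 -15.5  20. ] [13.9 -0.2 30. ]
wrist 0.02 +y 200 [-6.5  0.5 20.4] [14.  13.7 30. ]
wrist 0.03 -y 170 [ -3.6 -20.2  30.1] [13.7 -0.2 40. ]
wrist 0.03 +y 147 [-4.2  0.5 30. ] [14.  17.7 39.9]
wrist 0.04 -y 129 [ -8.3 -24.8  40.2] [10.9 -7.9 49.8]
wrist 0.04 +y 120 [-8.1  5.9 40.1] [10.1 21.5 49.8]
wrist 0.05 -y 97 [ -8.9 -28.3  50. ] [ 10.3 -21.   59.6]
wrist 0.05 +y 96 [-8.7 18.1 50.1] [10.1 25.4 59.9]
wrist 0.06 -y 15 [  9.6 -29.2  61.5] [ 10.1 -25.2  68.3]
wrist 0.06 +y 15 [ 9.7 22.1 61. ] [10.2 26.  68.1]
wrist 0.07 -y 18 [  9.5 -30.3  70. ] [ 10.1 -26.   79.9]
wrist 0.07 +y 14 [ 3.5 22.8 70.6] [10.1 26.  79.6]
wrist 0.08 -y 92 [ -2.2 -31.3  80.6] [ 11.6 -22.1  89.7]
wrist 0.08 +y 92 [-3.9 17.8 80.5] [11.8 27.2 90. ]
wrist 0.09 -y 23 [  0.2 -31.7  90. ] [ 11.6 -24.5 100. ]
wrist 0.09 +y 32 [-0.9 19.  90.1] [11.7 27.7 99.9]
scene 0.01 -y 18 [  0.3 -11.5  11.1] [11.5 -1.9 19.4]

[... 248 characters left out ...]
4 21.5 39.9]
scene 0.04 -y 8 [  9.4 -22.5  40.2] [11.3 -7.3 49.2]
scene 0.04 +y 43 [-9.3  7.7 40.3] [10.6 24.4 50. ]
scene 0.05 -y 18 [ -5.9 -24.9  50.2] [ 10.3 -19.   59.8]
scene 0.05 +y 36 [-8.3 20.3 50.1] [10.8 27.3 59.7]
scene 0.06 -y 27 [ -8.8 -27.5  61.5] [ 10.3 -22.5  70. ]
scene 0.06 +y 35 [-8.4 23.9 60.1] [11.4 29.3 69.9]
scene 0.07 -y 27 [ -8.3 -28.7  70.6] [ 10.6 -23.4  79.7]
scene 0.07 +y 26 [-8.6 24.6 70.2] [10.4 29.  80. ]
scene 0.08 -y 36 [ -7.8 -28.4  80.2] [ 13.1 -19.3  90. ]
scene 0.08 +y 34 [-7.3 20.  80.4] [11.3 30.9 90. ]
scene 0.09 -y 20 [ -9.1 -28.6  91. ] [ 12.3 -22.5  98.6]
scene 0.09 +y 26 [-9.2 21.1 90.5] [12.9 30.  99.1]
shift [-0.35833742  0.04327498 -0.00056973]
```

Request:
arm_command --commands '[[[-0.01,0.001,0],0],[[-0.03,0.004,0],0.6],[[-0.06,0.008,0],1.2],[[-0.09,0.011,0],1.8],[[-0.12,0.015,0],2.4],[[-0.15,0.019,0],3],[[-0.18,0.022,0],3.6],[[-0.21,0.026,0],4.2],[[-0.24,0.03,0],4.8],[[-0.27,0.034,0],4.8],[[-0.3,0.037,0],4.8],[[-0.325,0.041,0],4.8],[[-0.345,0.043,0],4.8],[[-0.355,0.0445,0],4.8],[[-0.358,0.0445,0],4.8],[[-0.358,0.0445,0],4.8],[[-0.358,0.0445,0],4.8],[[-0.358,0.0445,0],4.8]]'

```text
clock: 8.9
tool_pos: [0.5276, -0.1593, 0.2502]
tool_rot: [[-0.003, 1.0, 0.0], [1.0, 0.003, 0.001], [0.001, 0.0, -1.0]]
force: [-1.0, 0.7, -0.3]
finger_gap: 0.0327
grip_force: 19.0
```

```bash
cat > m.py <<'E'
from h import *
s=bot.sense();R=np.array(s["tool_rot"]);p=s["tool_pos"];print(s["clock"],p,np.round(R[0],3),s["finger_gap"],s["grip_force"],s["force"])
for n in("wrist","scene","top"):
    im,X=cloud(n);cv2.imwrite(f"pics/f_{n}.png",im)
    T=(X-p)@R
    m=np.all((T>[-.03,-.05,.05])&(T<[.03,.05,.105]),-1)
    for lo in (.08,.09):
        q=T[m&(T[...,2]>lo)&(T[...,2]<lo+.01)]
        for t in(q[q[:,1]<0],q[q[:,1]>=0]):
            if len(t)>3:
                t=t@R.T+p;print(n,"pad",len(t),np.round(t.min(0)*1e3,1),np.round(t.max(0)*1e3,1))
    f=X[np.all((X>[.49,-.4,.07])&(X<[.535,-.02,.085]),-1)];f=f[(f[:,1]>-.11)|(f[:,1]<-.21)]
    if len(f):print(n,"fence",len(f),np.round(np.percentile(f,[2,98],axis=0)*1e3,1).tolist())
    b=X[np.all((X>[.5255,-.24,.064])&(X<[.56,-.09,.0745]),-1)]
    if len(b):print(n,"block",len(b),np.round(np.percentile(b,[2,98],axis=0)*1e3,1).tolist())
    b=X[np.all((X>[.53,-.24,.02])&(X<[.56,-.09,.06]),-1)]
    if len(b):print(n,"blkface",len(b),np.round(np.percentile(b,[2,98],axis=0)*1e3,1).tolist())
E
python3 m.py
```

```text
8.9 [ 0.52755204 -0.1592999   0.25018699] [-0.003  1.     0.   ] 0.03270981823860457 18.96011531352997 [-0.97055477  0.72428303 -0.285134  ]
wrist pad 96 [ 496.  -161.3  160.4] [ 505.4 -147.5  169.6]
wrist pad 94 [ 545.4 -162.6  160.3] [ 554.4 -147.4  170. ]
wrist pad 22 [ 495.8 -159.   151.4] [ 503.1 -147.2  160.1]
wrist pad 31 [ 546.5 -158.   150.2] [ 555.1 -147.3  160.2]
wrist fence 1054 [[513.7, -393.6, 75.2], [521.6, -22.2, 81.9]]
wrist block 577 [[525.6, -191.7, 68.9], [539.3, -133.4, 72.1]]
wrist blkface 32 [[530.5, -133.7, 25.2], [539.2, -132.7, 59.7]]
scene pad 20 [ 498.  -166.2  161. ] [ 507.5 -146.7  170. ]
scene pad 20 [ 547.1 -166.2  160.9] [ 558.6 -147.   169.8]
scene pad 11 [ 497.2 -170.1  152.2] [ 505.8 -145.6  159.8]
scene pad 13 [ 548.5 -167.   151.6] [ 557.1 -146.3  159.6]
scene fence 238 [[515.9, -393.0, 70.5], [525.1, -24.4, 82.9]]
scene block 83 [[526.2, -190.2, 64.5], [542.4, -130.5, 73.2]]
scene blkface 141 [[530.9, -190.8, 20.5], [542.5, -130.8, 59.5]]
top pad 6 [ 547.7 -154.2  161.4] [ 550.4 -149.2  165.4]
top fence 177 [[513.9, -396.6, 71.2], [521.4, -24.9, 83.4]]
top block 69 [[526.6, -163.1, 65.6], [540.0, -134.6, 74.2]]
top blkface 6 [[531.0, -134.6, 20.9], [539.3, -134.0, 47.5]]
```

View pics/f_wrist.png

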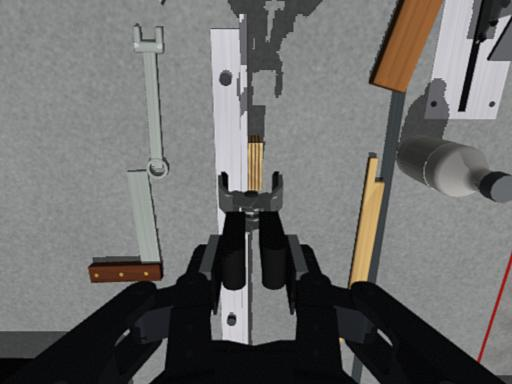

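Request:
arm_command --commands '[[[-0.001,0.0005,0.005],0],[[-0.002,0.001,0.015],0],[[-0.003,0.0015,0.027],0],[[-0.003,0.0015,0.039],0],[[-0.003,0.0015,0.05],0],[[-0.003,0.0015,0.055],0],[[-0.003,0.0015,0.055],0],[[-0.003,0.0015,0.055],0],[[-0.003,0.0015,0.055],0]]'

```text
clock: 9.95
tool_pos: [0.5294, -0.1641, 0.1958]
tool_rot: [[-0.0, 1.0, 0.001], [1.0, 0.0, -0.0], [-0.0, 0.001, -1.0]]
force: [0.6, -0.4, -0.5]
finger_gap: 0.0321
grip_force: 19.0
```

```bash
python3 m.py
```

```text
9.95 [ 0.52935526 -0.16408076  0.19584703] [-0.     1.     0.001] 0.032137238508428055 18.955062925815582 [ 0.62774317 -0.43744099 -0.53816526]
wrist pad 96 [ 498.2 -166.   105.9] [ 507.4 -152.3  115.5]
wrist pad 93 [ 547.4 -167.2  106.1] [ 556.6 -152.3  115.7]
wrist pad 21 [ 497.7 -163.    97. ] [ 505.1 -152.2  105.6]
wrist pad 31 [ 548.4 -164.4   97.1] [ 556.9 -152.2  105.9]
wrist fence 1360 [[513.6, -370.8, 74.3], [521.5, -22.3, 81.9]]
wrist block 617 [[525.9, -180.0, 68.4], [539.3, -133.4, 72.1]]
wrist blkface 48 [[530.1, -133.5, 23.3], [539.1, -132.6, 60.0]]
scene pad 18 [ 500.5 -175.4  106.9] [ 510.6 -150.1  113.5]
scene pad 17 [ 550.5 -169.9  106.2] [ 559.9 -151.2  114.8]
scene pad 10 [ 499.8 -172.8   96.4] [ 508.2 -153.4  105.2]
scene pad 11 [ 552.1 -174.2   97.1] [ 559.7 -150.4  105.5]
scene fence 214 [[515.8, -390.7, 70.6], [524.9, -24.6, 82.6]]
scene block 84 [[525.8, -188.6, 64.2], [543.0, -131.3, 73.2]]
scene blkface 137 [[530.5, -191.0, 21.4], [542.8, -131.3, 58.4]]
top pad 6 [ 548.7 -158.7  106. ] [ 553.3 -153.5  114.3]
top fence 206 [[513.8, -396.6, 71.3], [521.4, -24.9, 83.8]]
top block 54 [[526.6, -158.1, 65.4], [540.2, -134.5, 74.0]]
top blkface 6 [[530.7, -134.4, 21.2], [539.1, -133.7, 52.5]]
```

Request:
arm_command --commands '[[[0.001,-0.0005,0.005],0],[[0.001,-0.0005,0.013],0],[[0.001,-0.0005,0.021],0],[[0.001,-0.0005,0.029],0],[[0.001,-0.0005,0.037],0],[[0.001,-0.0005,0.045],0],[[0.001,-0.0005,0.051],0],[[0.001,-0.0005,0.055],0],[[0.001,-0.0005,0.055],0],[[0.001,-0.0005,0.055],0],[[0.001,-0.0005,0.055],0],[[0.001,-0.0005,0.055],0]]'

```text
clock: 11.3
tool_pos: [0.5287, -0.163, 0.1406]
tool_rot: [[-0.0, 1.0, 0.001], [1.0, 0.0, -0.0], [-0.0, 0.001, -1.0]]
force: [0.2, 0.1, -1.1]
finger_gap: 0.0321
grip_force: 19.0
```

```bash
python3 m.py
python3 - <<'E'
import cv2,numpy as np
b=cv2.imread("pics/f_scene.png");w=cv2.imread("pics/f_wrist.png")
o=np.hstack([cv2.resize(b[120:240,180:300],(400,400)),cv2.resize(w[100:300,150:350],(400,400))]);cv2.imwrite("pics/fin.png",o)
E
```

```text
11.3 [ 0.52869308 -0.16295744  0.14061769] [-0.     1.     0.001] 0.032096312927822106 18.969575464725494 [ 0.16721899  0.11256631 -1.13044654]
wrist pad 109 [ 497.3 -164.7   50.7] [ 528.4 -133.    60.4]
wrist pad 114 [ 529.3 -166.1   50.7] [ 555.9 -133.    60.5]
wrist pad 32 [ 497.  -162.7   41. ] [ 528.4 -133.    50.6]
wrist pad 46 [ 529.3 -163.    42.1] [ 556.3 -133.    50.6]
wrist fence 1976 [[513.5, -312.0, 73.1], [521.3, -23.1, 81.9]]
wrist block 566 [[525.9, -161.8, 65.9], [552.1, -133.0, 72.1]]
wrist blkface 204 [[530.2, -164.5, 21.5], [555.3, -132.6, 57.6]]
scene pad 39 [ 531.8 -174.1   50.7] [ 559.1 -133.4   60.6]
scene pad 31 [ 529.2 -175.2   40.8] [ 557.9 -133.3   49.4]
scene fence 233 [[515.9, -395.9, 70.4], [525.0, -23.4, 82.7]]
scene block 77 [[526.0, -177.9, 64.1], [558.2, -131.4, 72.7]]
scene blkface 126 [[531.0, -172.2, 20.3], [557.9, -130.7, 59.1]]
top pad 7 [ 529.  -155.6   43.8] [ 552.7 -134.1   49.8]
top fence 242 [[513.9, -397.5, 70.8], [521.4, -24.9, 83.9]]
top block 31 [[526.7, -147.7, 64.3], [540.2, -134.8, 72.4]]
top blkface 10 [[530.9, -155.6, 21.0], [552.7, -133.8, 51.9]]
```

View pics/fin.png

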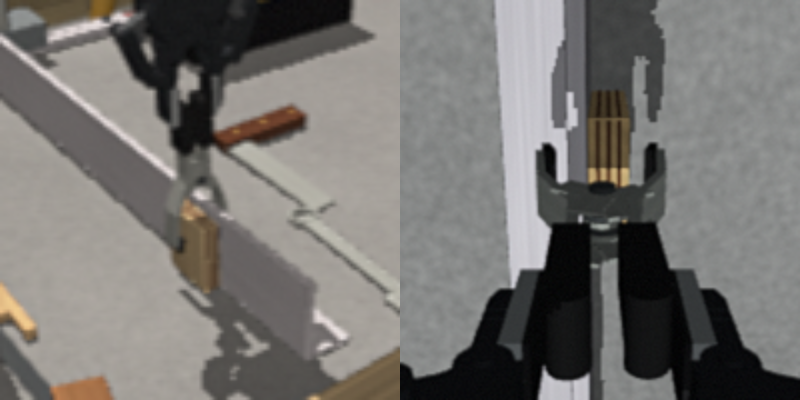

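The clamp is astride fence and block with a gap on both sides, the block hasn't moved, and the jaw tips are at about 0.041 m, so I'm handing in.

```bash
python3 -c "
from cell import bot
print(bot.job_done())"
```

```text
the job is handed in; nothing more can be done
None
```

The job is handed in, with no verdict returned: the clamp is held open at 19 N around the fence and block, with about 6–7 mm of daylight each side. The jaw centres are about 49 mm above the table and near the block's middle, and the block is unmoved in the camera views.

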